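# Comb the copper rods into the grooves of the drying tray

### The job

Three copper electrode rods lie askew across the ridges of the white drying tray. Take the hand rake by its handle, set it down inside the tray on the empty side and comb it across the grooves until every rod has dropped fully into a groove and they all lie parallel; do not touch the rods with the fingers, and keep them in the tray. Then stand the rake upright on the bench outside the tray and let go of it; leave the jar and the beaker where they are.

Things in the scene. Friction and masses are not known exactly. Their poses are not given: they have to be found in the camera images.
- tray: white tray fixed to the bench, 160 (x) x 279 (y) x 28 mm high, walls 5 mm thick; origin at the centre of its underside, z up. Eleven grooves run along its x over the whole inner length (150 mm): 13 mm wide, 10.5 mm deep, 18 mm apart, the first centred at y = -52, the last at +128 mm, against the +y wall; blue ridges between, 5 mm wide, tops 18 mm above the bench. Wall tops 10 mm above the ridges.
- landing (a point): middle of the top of the tray's smooth white landing, 150 (x) x 76 mm (y, from tray y = -134.5 to -58.5 mm), level with the ridge tops; axes as the tray's. At the start no rod reaches below tray y = -63 mm: room to set the rake down. Comb from here toward the tray's +y.
- last_groove (a point): middle of the floor of the tray's last groove, 7.5 mm above the bench; the +y wall bounds it. A rod pushed square to the grooves drops into the first free one; seated rods lie 0.5 mm below the ridge tops, so the rake passes over them. If a rod catches (over 20 N), ease back 10 mm and go on.
- rake: blue hand rake, loose, about 0.2 kg, standing by itself; same after a half turn about z. Origin at the centre of its underside, z up. Head 126 (x) x 46 mm (y), 16 to 25 mm up. Below it two steel runners along y at x = +-60 mm (6 mm wide, 45 mm long, bridge the grooves) and two rows of nine spring tines (gaps 6.5 mm) at y = +-19.5 mm, tips 2.5 mm above the runners' underside; they swing back at about 5 N a row. Draw it along its own y.
- rake_handle (a point): good grip point in the rake's upright orange handle, 63 mm above the rake's underside; the handle is 50 mm (rake x) by 22 mm (rake y), from 25 to 86 mm above the underside. Grip it across the 22 mm from above. In the tray let the runners slide on landing and ridges with light pressure (a few N), or keep them up to 2 mm above.
- rod_a: the rod nearest the landing at the start: polished, slippery copper rod, 90 mm long, 10 mm diameter, round ends, 50 g, loose; origin at its middle on its axis, x along the rod (it rolls: y and z mean nothing). It starts on top of the ridges, 0.5 to 0.7 rad askew to the grooves (origin 23 mm above the bench); lying in a groove its origin is 12.5 mm above the bench.
- rod_b: the middle rod at the start: polished, slippery copper rod, 90 mm long, 10 mm diameter, round ends, 50 g, loose; origin at its middle on its axis, x along the rod (it rolls: y and z mean nothing). It starts on top of the ridges, 0.5 to 0.7 rad askew to the grooves (origin 23 mm above the bench); lying in a groove its origin is 12.5 mm above the bench.
- rod_c: the rod farthest from the landing at the start: polished, slippery copper rod, 90 mm long, 10 mm diameter, round ends, 50 g, loose; origin at its middle on its axis, x along the rod (it rolls: y and z mean nothing). It starts on top of the ridges, 0.5 to 0.7 rad askew to the grooves (origin 23 mm above the bench); lying in a groove its origin is 12.5 mm above the bench.
- jar: clear jar with a red screw lid, 63 mm diameter, 72 mm high, beyond the gap between rake and tray; bystander, origin at the centre of its underside. Leave it where it is.
- beaker: tall clear beaker, 58 mm diameter, 78 mm high, beyond the tray; bystander, origin at the centre of its underside. Leave it where it is.
Mind the look-alikes: they are no part of the job. Of the things that look like the rake, the larger one is meant. Leave any pink look-alike of the rod_c alone.

How it is judged:
On the way, in this order (a step that is already met when the one before it is completed fails the run):
1. the rake is down inside the tray, its runners less than 7 mm above landing or ridges (x of rake in the frame of tray between -0.05 and 0.05 m and y of rake in the frame of tray between -0.14 and 0.14 m and z of rake in the frame of tray between 0.006 and 0.025 m), for 0.1 s.
2. all three rods lie in grooves, parallel to them (z of rod_a in the frame of tray between 0.007 and 0.0155 m and angle between the x axis of each of rod_a, rod_b, rod_c and the x axis of tray, either way round below 0.1 rad and y of rod_a in the frame of tray between -0.07 and 0.14 m and x of rod_a in the frame of tray between -0.08 and 0.08 m and z of rod_b in the frame of tray between 0.007 and 0.0155 m and y of rod_b in the frame of tray between -0.07 and 0.14 m and x of rod_b in the frame of tray between -0.08 and 0.08 m and z of rod_c in the frame of tray between 0.007 and 0.0155 m and y of rod_c in the frame of tray between -0.07 and 0.14 m and x of rod_c in the frame of tray between -0.08 and 0.08 m), for 0.2 s.
At the end, for the whole second after the job is handed in: Each of the three rods lies at rest in a groove of the tray (its axis 7 to 15.5 mm above the tray's underside, within 0.1 rad of the grooves); the rake stands upright (within 0.12 rad) and at rest on the bench outside the tray (underside less than 6 mm above the bench) (all of step 2 and linear speed of each of rod_a, rod_b, rod_c, rake below 0.02 m/s and height (world z) of rake below 0.006 m and angle between rake's own z axis and vertical below 0.12 rad); the robot touches nothing.
It fails at once if the fingers touch a rod (contact force between the fingers and rod_a above 1 N or contact force between the fingers and rod_b above 1 N or contact force between the fingers and rod_c above 1 N).
It fails at once if a rod leaves the tray (horizontal distance between any of rod_a, rod_b, rod_c and tray above 0.16 m or height (world z) of any of rod_a, rod_b, rod_c above 0.06 m).
It fails at once if the jar is pushed away (3 cm) or tipped over (distance of jar from where it was at the start of the episode above 0.03 m or angle between jar's own z axis and vertical above 0.5 rad).
It fails at once if the beaker is pushed away (3 cm) or tipped over (distance of beaker from where it was at the start of the episode above 0.03 m or angle between beaker's own z axis and vertical above 0.5 rad).
It also fails if it takes over 64 s, if anything falls off the work surface, if the arm or the gripper's body presses on something with over 40 N, if the wrist force passes 120 N, or if a joint passes its speed limit or range.

### The arm

A 7-joint arm with a two-finger parallel gripper is mounted at the origin on a cart in front of the work surface, level with it; the furniture and walls round the work are solid. World frame = base frame: x ahead of the robot, y to its left, z up, the work surface at z = 0. Lengths are in m, angles in rad, forces in N, time in s.
With the tool pointing down it reaches from about 0.4 to 0.85 m from the base axis. Payload 10.4 kg.
Tool frame: the origin (TCP) lies at the very end of the fingers, on their centre line; the grasp point (between the pads) lies 19 mm behind it; z points along the fingers, y is the direction in which the jaws open and shut (so a half turn about z gives the same grasp; the last joint's range is limited). The gripper opens to 87 mm and grips with 3 to 60 N. Pads are 19 mm wide; open, the fingers measure 117 mm over their backs; the gripper's body (75 mm by 190 mm) begins 51 mm behind the grasp point.
Start: joints at [-1.348, 0.332, -0.065, 1.46, 0.022, 1.35, -0.088], TCP at [0.152, 0.606, 0.223] pointing down, gripper open.
Joint ranges: [-2.6, 2.6], [-0.5, 2.12], [-1.47, 1.34], [0.16, 2.42], [-1.27, 4.41], [0.06, 2.06], [-2.6, 2.6]. Speed limits (rad/s): [2.22, 2.22, 2.79, 2.79, 3.14, 3.14, 3.14].

### API

Orientations are given as a unit quaternion [x, y, z, w].
In Python, from bench import read_state, imaging, r gives the robot as it stands. The module is installed in compiled form; this text tells all that it offers.
- The arm moves only by the tool move_arm, never from a script. Its argument "series" is a list of rows, each a list of 4 numbers: the shift along the tool's x, y, z in m, then the turn about the tool's z in rad. In form: [[x, y, z, roll], ...]. A call has 1 to 20 rows; each row is the pose to reach, as a shift and turn from the pose commanded when the call began, along the tool's axes at that moment; what a row does not reach only later rows make up. A row lasts 1/10 s, in which the tool goes at most 50 mm and 8.59 degrees, less where a joint would pass 70% of its speed; a pose out of reach is approached as far as the arm can. A call with a gripper value outside its range is refused whole. "claw" is the gripper's target within -1 to 1 (fully open at 1, half-way at 0, shut at -1), set as the call begins (left out, the last holds). The fingers move at their own pace and stop on an object; "newtons" is the grip in N (left out, the last holds). Time passes only in rows, so rows that repeat a pose let the fingers close. It gives the time, the measured TCP pose, the force and the opening at its end, in the units of the state.
- read_state(): the state, without advancing time (a new reading comes with each control period).
- imaging.camera(name): name is "scene" or "top"; returns (picture, depth): 480x640x3 uint8, red, green, blue; 480x640 float32, m along the optical axis (not along the pixel's ray), 0 where there is no reading.
- imaging.get_calibration(name): a dict with "camera_matrix" (3x3 intrinsics, pixels), "k1" (the pictures are not rectified: a ray, as slopes to the right and down, at radius r is drawn at 1 + k1 r^2 times it, then the intrinsics apply), "R" (3x3) and "t" (3): a world point X has camera coordinates R X + t. Camera axes: x right, y down, z forward; pixel columns grow to the right and rows downward; lengths in m; the calibration is good to about 2 mm. A picture is of the moment at which its call begins. get_calibration takes no time and is no camera call.
- r.close_job(): hands the job in, once; it reports no verdict.
The state is a dict: "time": time; "joint_positions": joint angles; "joint_vel": joint speeds; "joint_torque": joint torques, N m; "ee_pos": TCP position; "eef_rot": TCP orientation; "ft_force": force on the tool from outside, world axes, zero at the start; "torque": the same for the moment, N m; "width": finger opening in m.
Only numpy, scipy, OpenCV 4.12 (cv2) and the standard library are available. Lean on these libraries where they do the work, as an engineer would, in place of code of your own. Each camera call takes 0.05 s, during which the arm holds its last target.

## Working session

There is one attempt and no reset: what is moved stays moved. The work goes in short steps, Python scripts to look and compute and a tool call to move; the robot and the scene stay as the last step left them, time stands still between calls to the robot, and variables do not carry over. Pictures are saved under pics/ and viewed, and the job is handed in when it is done.

Besides the shell and the picture viewer there is one more tool, called after "Emit:" as name([rows], argument=value, ...), one row to a line, values as JSON. move_arm: Moves the arm, as the interface text tells. Its arguments: {"type":"object","properties":{"series":{"type":"array","items":{"type":"array","items":{"type":"number"}}},"claw":{"type":"number"},"newtons":{"type":"number"}},"required":["series"]}

```bash
mkdir -p pics; python3 - <<'E'
from bench import read_state, imaging, r
import cv2,numpy as np
s=read_state();print(s)
for n in("scene","top"):
    p,d=imaging.camera(n);c=imaging.get_calibration(n)
    cv2.imwrite(f"pics/{n}0.png",p[:,:,::-1]);np.savez(f"{n}0.npz",p=p,d=d,**c)
    print(n,c)
E
```

```text
{'time': 0.0, 'joint_positions': array([-1.34757036,  0.33286489, -0.06472296,  1.46094315,  0.02161072,
        1.34990523, -0.08850183]), 'joint_vel': array([ 0.00056278,  0.0012067 ,  0.00058375, -0.00086467,  0.00025841,
       -0.00030257, -0.00177365]), 'joint_torque': array([-6.56563370e-04, -6.23279357e+01,  2.41579668e-02, -3.89881074e+01,
       -6.13718480e-02,  4.01834480e-02,  1.47944247e-04]), 'ee_pos': array([0.15199955, 0.60583207, 0.22175749]), 'eef_rot': array([ 1.22582233e-01,  9.92458104e-01, -7.10300706e-04, -5.26411284e-05]), 'ft_force': array([-0.48157584, -0.11946126, -0.53597923]), 'torque': array([-0.04555656, -0.00408736,  0.03182144]), 'width': 0.08730385311803904}
scene {'camera_matrix': array([[549.75582928,   0.        , 314.02166458],
       [  0.        , 549.75582928, 245.89316269],
       [  0.        ,   0.        ,   1.        ]]), 'k1': -0.03259539448049406, 'R': array([[-0.70470707, -0.70948576, -0.00423116],
       [-0.36922988,  0.37182233, -0.85171442],
       [ 0.6058525 , -0.5986469 , -0.52398916]]), 't': array([0.35539142, 0.26966469, 0.70039927])}
top {'camera_matrix': array([[522.95968006,   0.        , 323.54184815],
       [  0.        , 522.95968006, 239.43585992],
       [  0.        ,   0.        ,   1.        ]]), 'k1': -0.12040290564602422, 'R': array([[ 0.00102828, -0.99998375,  0.00560727],
       [-0.98072274, -0.00210411, -0.19539314],
       [ 0.19540176, -0.00529826, -0.98070897]]), 't': array([-0.0434728 ,  0.57754941,  1.11693157])}
```

View pics/scene0.png

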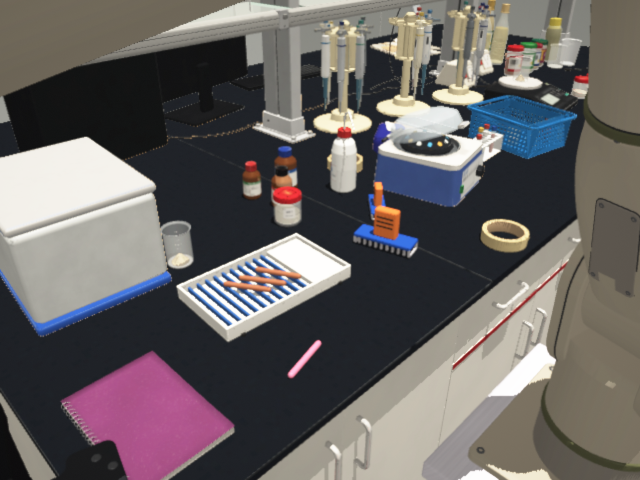

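View pics/top0.png

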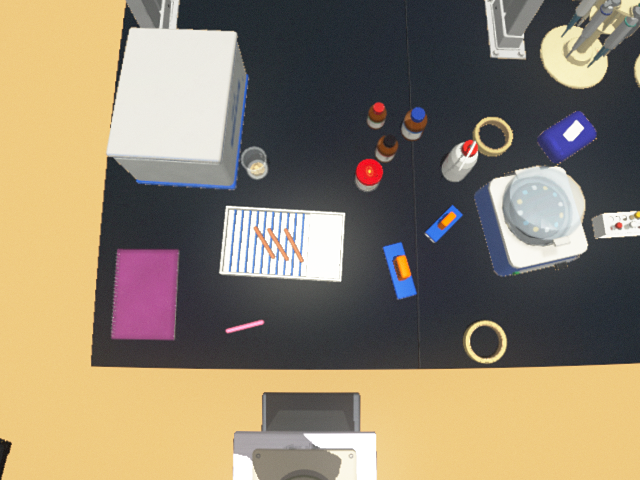

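The top view shows the tray at about (283,243) with its landing on the right and the rods at (263–300, 243). The large rake is at (400,270), with a smaller look-alike at (444,223). The jar is at (368,175), the beaker at (255,163) and the pink rod at (245,327). Next I'll measure these.

```bash
cat > h.py <<'E'
import numpy as np,cv2
def load(n,k=0):
    return dict(np.load(f"{n}{k}.npz"))
def rays(c,uv):
    uv=np.asarray(uv,float).reshape(-1,1,2)
    D=np.array([c['k1'],0,0,0,0.])
    q=cv2.undistortPoints(uv,c['camera_matrix'],D).reshape(-1,2)
    d=np.c_[q,np.ones(len(q))]@c['R']
    o=-c['R'].T@c['t']
    return o,d,q
def plane(c,uv,z):
    o,d,_=rays(c,uv); return o+d*((z-o[2])/d[:,2])[:,None]
def proj(c,X):
    p,_=cv2.projectPoints(np.asarray(X,float).reshape(-1,1,3),cv2.Rodrigues(c['R'])[0],c['t'],c['camera_matrix'],np.array([c['k1'],0,0,0,0.]));return p.reshape(-1,2)
def cloud(c,m):
    v,u=np.nonzero(m&(c['d']>0)); _,_,q=rays(c,np.c_[u,v]); z=c['d'][v,u]
    return (np.c_[q*z[:,None],z]-c['t'])@c['R']
def tri(ca,a,cb,b):
    o1,d1,_=rays(ca,[a]);o2,d2,_=rays(cb,[b]);d1=d1[0];d2=d2[0]
    s=np.linalg.lstsq(np.c_[d1,-d2],o2-o1,rcond=None)[0]
    p,q=o1+s[0]*d1,o2+s[1]*d2
    return (p+q)/2,np.linalg.norm(p-q)
def hsv(c): return cv2.cvtColor(c['p'],cv2.COLOR_RGB2HSV)
def blobs(m,amin=30):
    n,l,s,ce=cv2.connectedComponentsWithStats(m.astype(np.uint8))
    return [(l==i,s[i],ce[i]) for i in range(1,n) if s[i][4]>=amin]
E
python3 - <<'E'
from h import *
for n in("top","scene"):
    c=load(n);H=hsv(c).astype(int);h,s,v=H[...,0],H[...,1],H[...,2]
    for name,m in dict(orange=(h>4)&(h<16)&(s>150)&(v>90),blue=(h>100)&(h<118)&(s>150)&(v>80),white=(s<45)&(v>170),red=((h<4)|(h>175))&(s>180)&(v>100)).items():
        for b,st,ce in blobs(m,40):
            if not(180<ce[0]<480 and 130<ce[1]<360):continue
            P=cloud(c,b);R=cv2.minAreaRect(np.argwhere(b)[:,::-1].astype(np.float32))
            print(n,name,st,ce.round(1),np.round(R[0],1),np.round(R[1],1),round(R[2],1),'med',np.median(P,0).round(4) if len(P) else None,'z',np.percentile(P[:,2],[2,50,98]).round(4) if len(P) else None)
E
python3 - <<'E'
import cv2
a=cv2.imread('pics/top0.png')[190:340,200:480];cv2.imwrite('pics/topc.png',cv2.resize(a,(784,420),interpolation=cv2.INTER_CUBIC))
a=cv2.imread('pics/scene0.png')[160:360,170:450];cv2.imwrite('pics/scenec.png',cv2.resize(a,(784,560),interpolation=cv2.INTER_CUBIC))
E
```

```text
top orange [378 137  20  17 155] [386.4 147.1] [386.8 146.3] [19.1 14.6] 21.0 med [ 0.791 -0.185  0.069] z [0.0605 0.069  0.0771]
top orange [439 212  17  17  55] [444.8 221.8] [446.3 220.2] [ 6.4 19.8] 45.0 med [ 0.6158 -0.3153  0.0594] z [0.0308 0.0594 0.0676]
top orange [394 256  13  24  89] [398.5 269.1] [399.4 267.6] [23.3  9.4] 79.2 med [ 0.5089 -0.2076  0.0727] z [0.0367 0.0727 0.0855]
top blue [136  74 112 115 428] [211.5 157.6] [216.6 153.3] [ 72.7 153.5] 46.3 med [0.7255 0.1806 0.0186] z [0.0118 0.0186 0.0244]
top blue [425 205  38  37 419] [442.6 223.9] [443.8 222.8] [14.8 38.2] 45.0 med [ 0.6189 -0.3184  0.0174] z [0.0121 0.0174 0.0219]
top blue [383 242  34  57 736] [398.4 271.6] [399.5 270. ] [54.6 20.6] 74.6 med [ 0.4952 -0.2123  0.0235] z [0.0185 0.0235 0.0286]
top white [452 141  26  35 448] [463.5 159.4] [464.8 158.4] [31.8 25.9] 81.9 med [ 0.7439 -0.3491  0.1188] z [0.0655 0.1188 0.2023]
top white [247 162  20  17 102] [257.7 171.4] [258.  170.7] [14.  19.3] 65.2 med [0.7399 0.112  0.0341] z [0.0021 0.0341 0.0782]
top white [ 219  206  126   76 6633] [286.3 243.8] 
[... 2679 characters left out ...]
 -0.1257  0.0323] z [0.011  0.0323 0.0549]
scene white [ 177  233  174  108 6173] [271.4 281.3] [266.2 280.9] [ 72.4 165. ] 63.4 med [0.5583 0.0353 0.0185] z [0.0049 0.0185 0.0293]
scene white [168 253  25  15 209] [180.1 260. ] [180. 260.] [14. 24.] 90.0 med [0.7396 0.1301 0.019 ] z [0.0039 0.019  0.036 ]
scene red [338 128  13   9  73] [343.4 133.1] [344. 132.] [ 8. 12.] 90.0 med [ 0.7562 -0.3475  0.1465] z [0.1408 0.1465 0.1542]
scene red [274 187  27  16 357] [287.1 194.6] [287.  194.5] [15. 26.] 90.0 med [ 0.7267 -0.139   0.0711] z [0.0621 0.0711 0.0737]
scene red [454 316  56  51  81] [479.9 342.2] [481.3 340.8] [ 1.1 74.3] 47.7 med [ 0.3146 -0.3159 -0.204 ] z [-0.2087 -0.204  -0.2002]
```

View pics/topc.png

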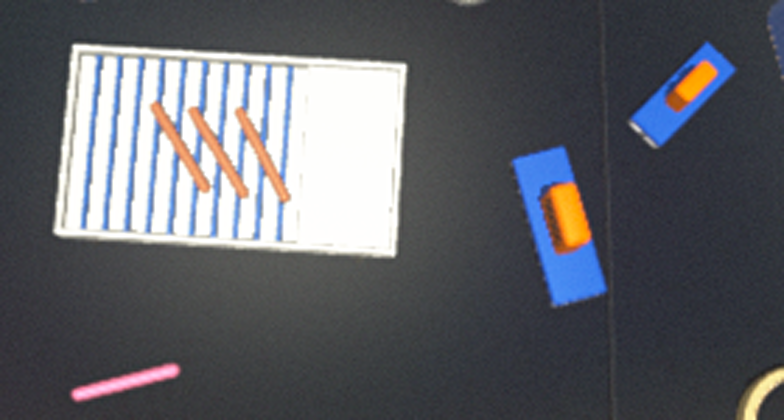

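View pics/scenec.png

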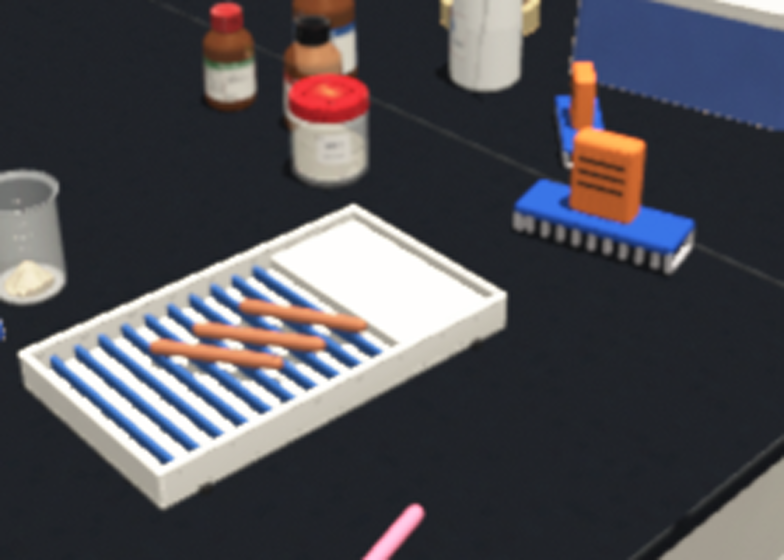

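```bash
cat > m.py <<'E'
from h import *
import sys
k=sys.argv[1] if len(sys.argv)>1 else 0
for n in("top","scene"):
    c=load(n,k);H=hsv(c).astype(int);h,s,v=H[...,0],H[...,1],H[...,2]
    w=max(blobs((s<60)&(v>120),2000),key=lambda b:b[1][4]-1e6*(abs(b[2][0]-282)>60)-1e6*(abs(b[2][1]-262)>40))[0]
    cs,_=cv2.findContours(w.astype(np.uint8),cv2.RETR_EXTERNAL,cv2.CHAIN_APPROX_NONE)
    ct=max(cs,key=cv2.contourArea)[:,0]
    hull=cv2.convexHull(ct);q=cv2.approxPolyN(hull.astype(np.int32),6 if n=='scene' else 4).reshape(-1,2)
    print(n,'traycorners',q.tolist());print(plane(c,q,.028).round(4).tolist())
    P=cloud(c,w);Q=P[(P[:,2]>.0255)&(P[:,2]<.0305)]
    print(' walltop depth rect',len(Q),cv2.minAreaRect(Q[:,:2].astype(np.float32)))
    # rake blue head
    for b,st,ce in blobs((h>98)&(h<120)&(s>120)&(v>60),300):
        if 380<ce[0]<405 and 230<ce[1]<280:
            P=cloud(c,b);Q=P[(P[:,2]>.021)&(P[:,2]<.029)]
            print(n,'head',len(Q),np.median(Q[:,2]),cv2.minAreaRect(Q[:,:2].astype(np.float32)))
            cs,_=cv2.findContours(b.astype(np.uint8),cv2.RETR_EXTERNAL,cv2.CHAIN_APPROX_NONE)
            X=plane(c,max(cs,key=cv2.contourArea)[:,0],.025);print('  by plane',cv2.minAreaRect(X[:,:2].astype(np.float32)))
    for b,st,ce in blobs((h>4)&(h<18)&(s>130)&(v>90),80):
        if 380<ce[0]<405 and 200<ce[1]<280:
            P=cloud(c,b);Q=P[(P[:,2]>.081)]
            print(n,'handle top',len(Q),np.median(Q,0).round(4),cv2.minAreaRect(Q[:,:2].astype(np.float32)))
    for b,st,ce in blobs((h>3)&(h<16)&(s>80)&(s<200)&(v>90),40):
        if 220<ce[0]<310 and 220<ce[1]<300:
            X=plane(c,np.argwhere(b)[:,::-1],.024);R=cv2.minAreaRect(X[:,:2].astype(np.float32))
            print(n,'rod',ce.round(1),np.round(R[0],4),np.round(R[1],4),round(R[2],1),np.median(cloud(c,b),0).round(4))
E
python3 m.py
```

```text
top traycorners [[345, 212], [341, 282], [218, 274], [225, 205]]
[[0.6486, -0.0926, 0.028], [0.4851, -0.0824, 0.028], [0.5025, 0.198, 0.028], [0.6651, 0.1881, 0.028]]
 walltop depth rect 514 ((0.5761739015579224, 0.0527445450425148), (0.27934637665748596, 0.16098448634147644), 86.53511810302734)
top head 644 0.023805877558285102 ((0.5135091543197632, -0.21628879010677338), (0.12616345286369324, 0.046463485807180405), 14.33845043182373)
  by plane ((0.5136212706565857, -0.21622230112552643), (0.12698541581630707, 0.048583921045064926), 14.748451232910156)
top handle top 63 [ 0.5152 -0.2164  0.0829] ((0.513232946395874, -0.21658843755722046), (0.04836056008934975, 0.02219223789870739), 13.937233924865723)
top rod [263.8 242.2] [0.5778 0.0954] [0.0868 0.0083] 31.6 [0.5774 0.0949 0.0266]
top rod [277.6 244.2] [0.5738 0.0638] [0.0868 0.0085] 31.8 [0.5729 0.0624 0.0263]
top rod [293.3 245. ] [0.5715 0.0273] [0.0861 0.0084] 28.2 [0.5702 0.0274 0.0264]
scene traycorners [[350, 264], [350, 276], [228, 342], [179, 298], [176, 285], [296, 232]]
[[0.4909, -0.0821, 0.028], [0.4645, -0.0527, 0.028
[... 206 characters left out ...]
830116272), 86.52816009521484)
scene head 572 0.02546286524385432 ((0.5124225616455078, -0.21505889296531677), (0.1248873770236969, 0.05077819898724556), 14.996977806091309)
  by plane ((0.5119161605834961, -0.21122702956199646), (0.1293087601661682, 0.06024033948779106), 15.570822715759277)
scene handle top 142 [ 0.511  -0.2107  0.0854] ((0.5135505795478821, -0.21486406028270721), (0.04834233596920967, 0.02452325075864792), 12.698309898376465)
scene rod [278.1 272.2] [0.5713 0.0274] [0.0882 0.0159] 28.8 [0.569  0.0299 0.0263]
scene rod [262.4 279.8] [0.5733 0.0639] [0.088  0.0162] 32.0 [0.5709 0.0653 0.0258]
scene rod [247.2 286.1] [0.578  0.0959] [0.0882 0.0157] 31.7 [0.5748 0.0976 0.0262]
```

```bash
cat > go.py <<'E'
# python: delta(x,y,z,yaw_deg of tool y axis) from the present pose
import numpy as np
from scipy.spatial.transform import Rotation as Ro
from bench import read_state
TC=np.array([.576,.0525]);TY=np.deg2rad(-3.5)
def tray(x,y): c,s=np.cos(TY),np.sin(TY); return TC+[c*x-s*y,s*x+c*y]
def intray(p): c,s=np.cos(TY),np.sin(TY); d=np.array(p[:2])-TC; return np.array([c*d[0]+s*d[1],-s*d[0]+c*d[1]])
def cur():
    s=read_state();R=Ro.from_quat(s['eef_rot']).as_matrix();y=R[:,1]
    return s,R,np.degrees(np.arctan2(y[1],y[0]))
def delta(x,y,z,yaw=None):
    s,R,a=cur();d=R.T@(np.array([x,y,z])-s['ee_pos'])
    dr=0 if yaw is None else -np.deg2rad((yaw-a+90)%180-90)
    return d.round(4),round(dr,4)
def show():
    s,R,a=cur();print('t',round(s['time'],2),'p',s['ee_pos'].round(4),'yaw',round(a,2),'zax',R[:,2].round(4),'f',s['ft_force'].round(2),'w',round(s['width'],4),'intray',intray(s['ee_pos']).round(4))
E
python3 - <<'E'
from go import *
show()
for t in [(.3,.42,.22,85),(.45,.15,.22,95),(.5,-.1,.2,104.4),(.513,-.2155,.15,104.4)]: print(t,*delta(*t))
E
```

```text
t 0.1 p [0.152  0.6059 0.2218] yaw 75.92 zax [-3.0e-04 -1.2e-03 -1.0e+00] f [ 0.19 -0.5   0.31] w 0.0871 intray [-0.457   0.5265]
(0.3, 0.42, 0.22, 85) [-0.1888 -0.1443  0.002 ] -0.1585
(0.45, 0.15, 0.22, 95) [-0.4    -0.3697  0.0023] -0.3331
(0.5, -0.1, 0.2, 104.4) [-0.5093 -0.6     0.0226] -0.4971
(0.513, -0.2155, 0.15, 104.4) [-0.55   -0.7088  0.0727] -0.4971
```

Emit:
move_arm([
  [-0.031,-0.024,0,-0.03],
  [-0.063,-0.048,0,-0.06],
  [-0.094,-0.072,0,-0.08],
  [-0.126,-0.096,0,-0.11],
  [-0.157,-0.12,0,-0.13],
  [-0.189,-0.144,0,-0.16],
  [-0.219,-0.176,0,-0.185],
  [-0.249,-0.208,0,-0.21],
  [-0.279,-0.24,0,-0.235],
  [-0.31,-0.272,0,-0.26],
  [-0.34,-0.304,0,-0.285],
  [-0.37,-0.337,0,-0.31],
  [-0.4,-0.37,0,-0.333],
  [-0.42,-0.41,0.004,-0.36],
  [-0.44,-0.45,0.008,-0.39],
  [-0.46,-0.49,0.012,-0.42],
  [-0.48,-0.53,0.016,-0.45],
  [-0.495,-0.565,0.02,-0.475],
  [-0.509,-0.6,0.022,-0.497],
  [-0.509,-0.6,0.022,-0.497],
], claw=1)

```text
time: 2.1
ee_pos: [0.4991, -0.1052, 0.2002]
eef_rot: [-0.122, 0.993, -0.001, -0.0]
ft_force: [-0.6, -0.2, -0.4]
width: 0.087
```

```bash
python3 - <<'E'
from go import *
show();print(delta(.513,-.2155,.15,104.4),delta(.513,-.2155,.044,104.4))
E
```

```text
t 2.1 p [ 0.4991 -0.1052  0.2002] yaw 104.02 zax [-5.0e-04 -1.9e-03 -1.0e+00] f [-0.62 -0.21 -0.37] w 0.087 intray [-0.0671 -0.1621]
(array([ 0.0132, -0.1103,  0.0504]), np.float64(-0.0066)) (array([ 0.0131, -0.1101,  0.1564]), np.float64(-0.0066))
```

Emit:
move_arm([
  [0.004,-0.035,0.016,0],
  [0.008,-0.07,0.032,0],
  [0.013,-0.11,0.05,0],
  [0.013,-0.11,0.05,0],
  [0.013,-0.11,0.05,0],
])

```text
time: 2.6
ee_pos: [0.5139, -0.2097, 0.1497]
eef_rot: [-0.124, 0.992, 0.0, -0.001]
ft_force: [0.9, 0.6, 0.1]
width: 0.0872
```

```bash
python3 - <<'E'
from go import *
show();print(delta(.513,-.2155,.15,104.4),delta(.513,-.2155,.044,104.4))
from bench import imaging
import cv2
p,d=imaging.camera("scene");cv2.imwrite('pics/s1.png',p[:,:,::-1])
show()
E
```

```text
t 2.6 p [ 0.5139 -0.2097  0.1497] yaw 104.29 zax [-0.0019 -0.     -1.    ] f [0.92 0.57 0.1 ] w 0.0872 intray [-0.0459 -0.2655]
(array([ 0.0023, -0.0054, -0.0003]), np.float64(-0.0018)) (array([ 0.0021, -0.0055,  0.1057]), np.float64(-0.0018))
t 2.65 p [ 0.5145 -0.2086  0.1503] yaw 104.4 zax [-6.e-04  5.e-04 -1.e+00] f [-0.98  0.48  0.34] w 0.0868 intray [-0.0454 -0.2644]
```

View pics/s1.png

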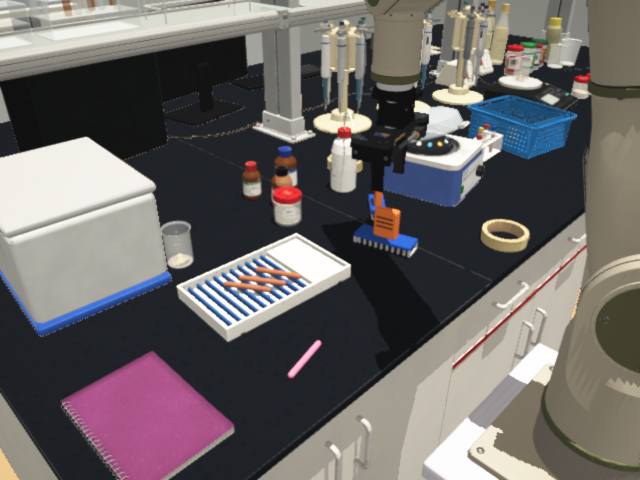

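Emit:
move_arm([
  [0.003,-0.006,0,0],
  [0.003,-0.006,0.03,0],
  [0.003,-0.006,0.06,0],
  [0.003,-0.006,0.085,0],
  [0.003,-0.006,0.1,0],
  [0.003,-0.006,0.105,0],
  [0.003,-0.006,0.105,0],
  [0.003,-0.006,0.105,0],
])

```text
time: 3.45
ee_pos: [0.5139, -0.2161, 0.0467]
eef_rot: [-0.125, 0.992, -0.0, 0.001]
ft_force: [-0.4, -0.2, 0.5]
width: 0.0865
```

```bash
python3 - <<'E'
from go import *
show();print(delta(.513,-.2155,.044,104.4))
E
```

```text
t 3.45 p [ 0.5139 -0.2161  0.0467] yaw 104.41 zax [ 1.7e-03 -2.0e-04 -1.0e+00] f [-0.41 -0.17  0.48] w 0.0865 intray [-0.0456 -0.2719]
(array([0.0007, 0.0008, 0.0027]), np.float64(0.0001))
```

Emit:
move_arm([
  [0,0,0.002,0],
  [0,0,0.002,0],
  [0,0,0.002,0],
  [0,0,0.002,0],
  [0,0,0.002,0],
  [0,0,0.002,0],
  [0,0,0.002,0],
  [0,0,0.002,0],
  [0,0,0.002,0],
  [0,0,0.002,0],
], claw=-1, newtons=30)

```text
time: 4.45
ee_pos: [0.5131, -0.2159, 0.0435]
eef_rot: [-0.125, 0.992, -0.0, 0.0]
ft_force: [-0.3, -0.1, 0.4]
width: 0.0216
```

```bash
python3 - <<'E'
from go import *
show()
E
```

```text
t 4.45 p [ 0.5131 -0.2159  0.0435] yaw 104.39 zax [ 0. -0. -1.] f [-0.26 -0.06  0.42] w 0.0216 intray [-0.0464 -0.2718]
```

Emit:
move_arm([
  [0,0,-0.02,0],
  [0,0,-0.045,0],
  [0,0,-0.07,0],
  [0,0,-0.085,0],
  [0,0,-0.085,0],
  [0,0,-0.085,0],
  [0,0,-0.085,0],
])

```text
time: 5.15
ee_pos: [0.5124, -0.2155, 0.1271]
eef_rot: [-0.125, 0.992, 0.0, -0.001]
ft_force: [0.2, 0.1, -3.1]
width: 0.0217
```

```bash
python3 - <<'E'
from go import *
show();x,y=tray(0,-.1);print(x,y,delta(x,y,.125,86.5))
from bench import imaging
import cv2
for n in("scene","top"):
    p,d=imaging.camera(n);cv2.imwrite(f'pics/{n}2.png',cv2.resize(p[150:350,170:450],(784,560))[:,:,::-1])
show()
E
```

```text
t 5.15 p [ 0.5124 -0.2155  0.1271] yaw 104.4 zax [-2.1e-03  5.0e-04 -1.0e+00] f [ 0.18  0.13 -3.09] w 0.0217 intray [-0.0472 -0.2714]
0.5698951460465143 -0.047313479842186694 (array([-0.0976,  0.1486,  0.0021]), np.float64(0.3124))
t 5.25 p [ 0.5125 -0.2156  0.1273] yaw 104.4 zax [-1.9e-03  4.0e-04 -1.0e+00] f [ 0.68 -0.11 -2.67] w 0.022 intray [-0.047  -0.2715]
```

View pics/scene2.png

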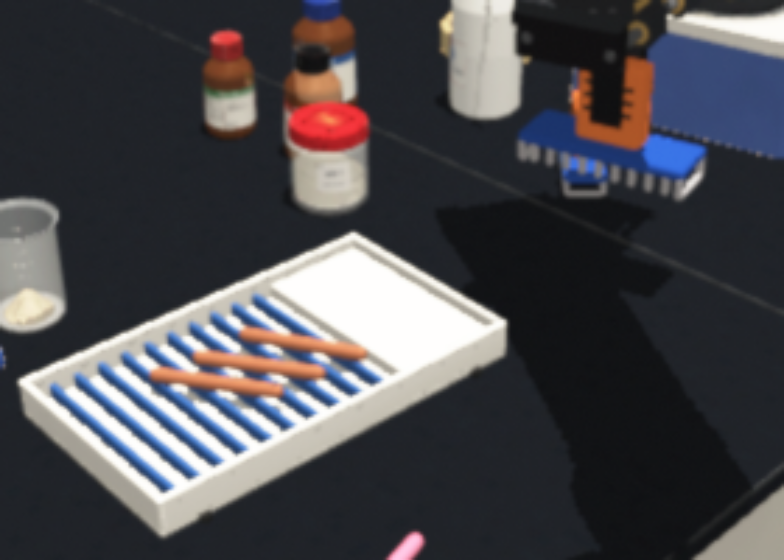

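Emit:
move_arm([
  [-0.015,0.022,0.002,0.05],
  [-0.03,0.045,0.002,0.1],
  [-0.045,0.068,0.002,0.15],
  [-0.06,0.09,0.002,0.2],
  [-0.075,0.113,0.002,0.25],
  [-0.088,0.133,0.002,0.29],
  [-0.098,0.149,0.002,0.312],
  [-0.098,0.149,0.002,0.312],
  [-0.098,0.149,0.002,0.312],
  [-0.098,0.149,0.002,0.312],
  [-0.098,0.149,0.002,0.312],
])

```text
time: 6.35
ee_pos: [0.5707, -0.0484, 0.1264]
eef_rot: [0.031, 1.0, -0.0, -0.0]
ft_force: [0.6, -0.1, -2.9]
width: 0.0219
```

```bash
python3 - <<'E'
from go import *
show();x,y=tray(0,-.1);print(x,y,delta(x,y,.066,86.5))
from bench import imaging
import cv2,numpy as np
for n in("scene","top"):
    p,d=imaging.camera(n);np.savez(f"{n}3.npz",p=p,d=d,**imaging.get_calibration(n));cv2.imwrite(f'pics/{n}3.png',cv2.resize(p[150:350,170:450],(784,560))[:,:,::-1])
show()
from h import *
# head while held, about z=.1255-.0435+.025
for n in("top","scene"):
    c=load(n,3);H=hsv(c).astype(int);h,s,v=H[...,0],H[...,1],H[...,2]
    P=cloud(c,(h>98)&(h<120)&(s>120)&(v>60));Q=P[(P[:,2]>.1)&(P[:,2]<.115)&(abs(P[:,0]-.57)<.1)&(abs(P[:,1]+.047)<.06)]
    print(n,len(Q),np.median(Q[:,2]),cv2.minAreaRect(Q[:,:2].astype(np.float32)))
E
```

```text
t 6.35 p [ 0.5707 -0.0484  0.1264] yaw 86.43 zax [-3.e-04 -2.e-04 -1.e+00] f [ 0.56 -0.13 -2.86] w 0.0219 intray [ 0.0008 -0.1011]
0.5698951460465143 -0.047313479842186694 (array([0.0008, 0.0011, 0.0604]), np.float64(-0.0012))
t 6.45 p [ 0.5708 -0.048   0.1265] yaw 86.45 zax [-0.  0. -1.] f [ 0.9   0.17 -3.84] w 0.0218 intray [ 0.001  -0.1007]
top 0 nan ((0.0, 0.0), (0.0, 0.0), 0.0)
scene 641 0.10796776119045669 ((0.5697129964828491, -0.045649029314517975), (0.046964969485998154, 0.12496625632047653), 89.63260650634766)
  return _methods._mean(a, axis=axis, dtype=dtype,
  ret = ret.dtype.type(ret / rcount)
```

View pics/top3.png

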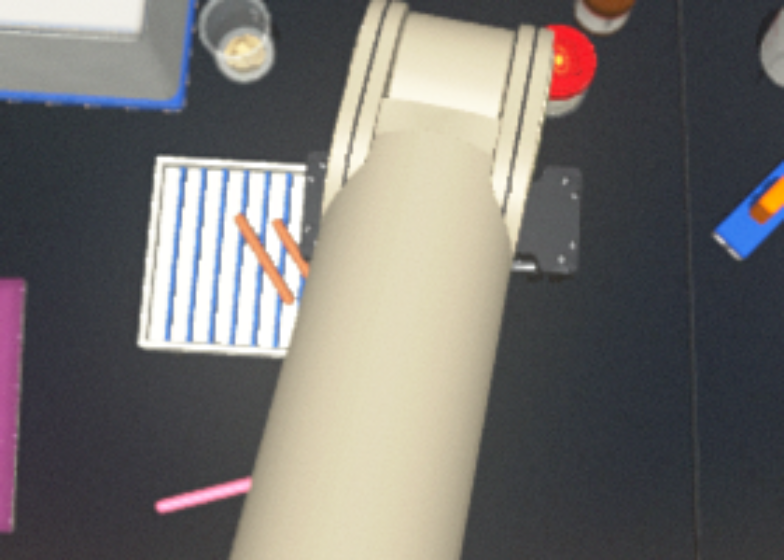

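View pics/scene3.png

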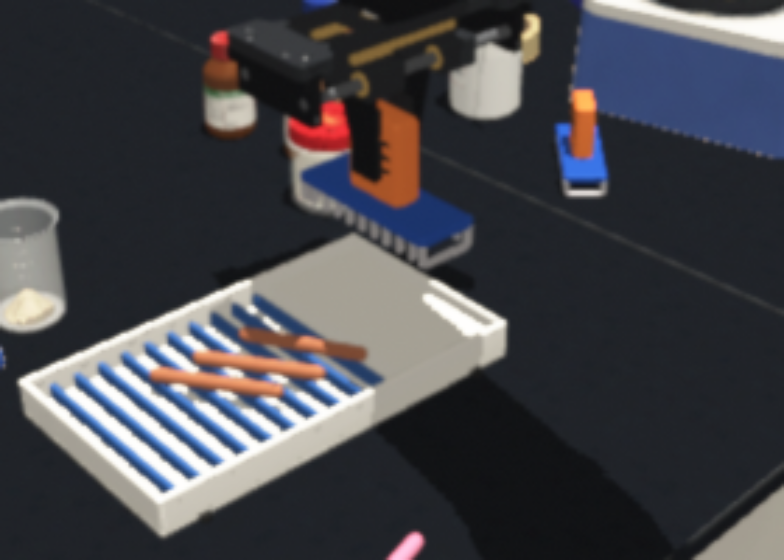

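Emit:
move_arm([
  [0,0.001,0.015,0],
  [0,0.001,0.03,0],
  [0,0.001,0.043,0],
  [0,0.001,0.053,0],
  [0,0.001,0.058,0],
  [0,0.001,0.061,0],
  [0,0.001,0.063,0],
  [0,0.001,0.063,0],
  [0,0.001,0.063,0],
  [0,0.001,0.063,0],
])

```text
time: 7.45
ee_pos: [0.5713, -0.0462, 0.0639]
eef_rot: [0.03, 1.0, 0.0, 0.0]
ft_force: [0.0, 0.2, -2.3]
width: 0.0218
```

```bash
python3 - <<'E'
from go import *
show()
from bench import imaging
import cv2,numpy as np
for n in("scene",):
    p,d=imaging.camera(n);cv2.imwrite(f'pics/{n}4.png',cv2.resize(p[150:350,170:450],(784,560))[:,:,::-1])
show()
E
```

```text
t 7.45 p [ 0.5713 -0.0462  0.0639] yaw 86.52 zax [ 7.e-04  2.e-04 -1.e+00] f [ 0.03  0.17 -2.32] w 0.0218 intray [ 0.0014 -0.0988]
t 7.5 p [ 0.5713 -0.0462  0.0639] yaw 86.52 zax [ 6.e-04  2.e-04 -1.e+00] f [-0.43 -0.36 -2.65] w 0.0222 intray [ 0.0013 -0.0988]
```

View pics/scene4.png

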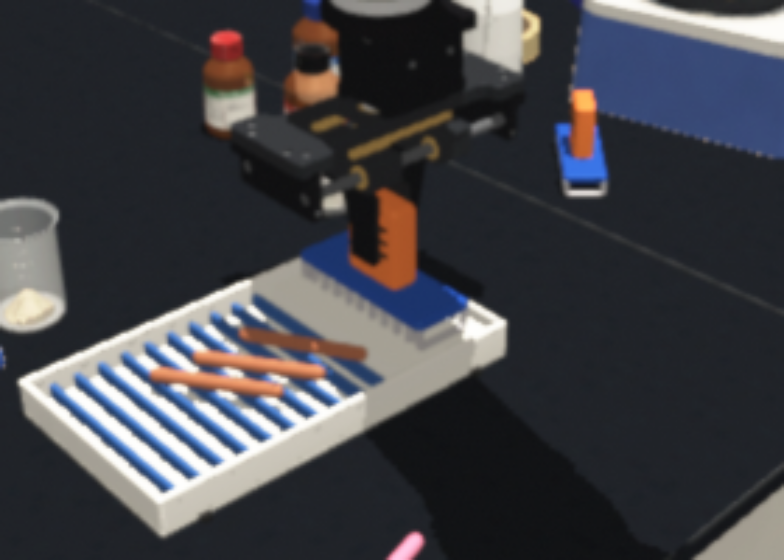

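Emit:
move_arm([
  [0,0,0.001,0],
  [0,0,0.0015,0],
  [0,0.004,0.0015,0],
  [0,0.008,0.0015,0],
  [0,0.012,0.0015,0],
  [0,0.016,0.0015,0],
  [0,0.02,0.0015,0],
  [0,0.024,0.0015,0],
  [0,0.028,0.0015,0],
  [0,0.032,0.0015,0],
  [0,0.036,0.0015,0],
  [0,0.039,0.0015,0],
  [0,0.042,0.0015,0],
  [0,0.045,0.0015,0],
  [0,0.048,0.0015,0],
  [0,0.051,0.0015,0],
  [0,0.054,0.0015,0],
  [0,0.057,0.0015,0],
  [0,0.06,0.0015,0],
  [0,0.06,0.0015,0],
])

```text
time: 9.5
ee_pos: [0.5748, 0.0143, 0.062]
eef_rot: [0.03, 1.0, 0.0, 0.0]
ft_force: [-0.9, 0.8, -4.2]
width: 0.022
```

```bash
cat > snap.py <<'E'
import sys
from go import *
show()
from bench import imaging
import cv2
k=sys.argv[1]
p,d=imaging.camera("scene");cv2.imwrite(f'pics/scene{k}.png',cv2.resize(p[150:350,170:450],(784,560))[:,:,::-1])
show()
E
python3 snap.py 5
```

```text
t 9.5 p [0.5748 0.0143 0.062 ] yaw 86.56 zax [ 0.e+00  3.e-04 -1.e+00] f [-0.87  0.76 -4.23] w 0.022 intray [ 0.0011 -0.0382]
t 9.55 p [0.5747 0.0139 0.062 ] yaw 86.54 zax [ 0.e+00  2.e-04 -1.e+00] f [ 0.04 -0.23 -2.49] w 0.0214 intray [ 0.0011 -0.0386]
```

View pics/scene5.png

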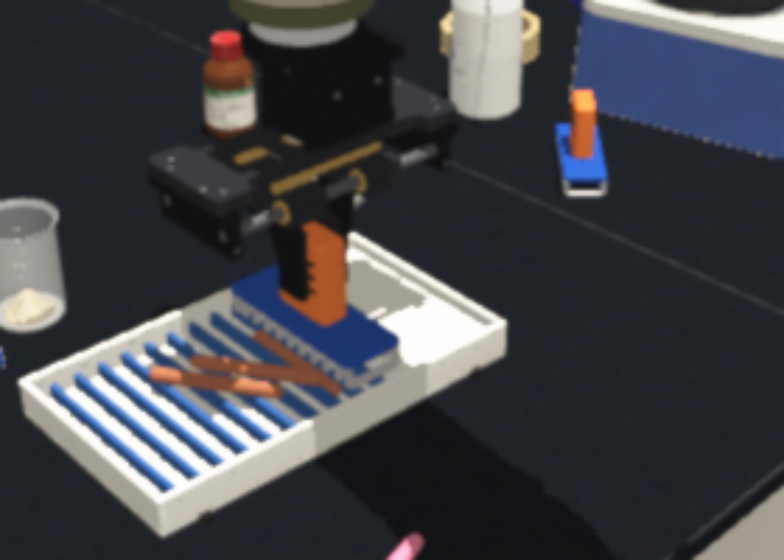

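Rod_a, at about (295,355), has swung nearly parallel ahead of the tines. I'll keep combing.

Emit:
move_arm([
  [0,0.003,0,0],
  [0,0.006,0,0],
  [0,0.009,0,0],
  [0,0.012,0,0],
  [0,0.015,0,0],
  [0,0.018,0,0],
  [0,0.021,0,0],
  [0,0.024,0,0],
  [0,0.027,0,0],
  [0,0.03,0,0],
  [0,0.033,0,0],
  [0,0.036,0,0],
  [0,0.039,0,0],
  [0,0.042,0,0],
  [0,0.042,0,0],
])

```text
time: 11.05
ee_pos: [0.5773, 0.0563, 0.062]
eef_rot: [0.03, 1.0, 0.0, 0.0]
ft_force: [0.3, -0.6, -3.0]
width: 0.022
```

```bash
python3 snap.py 6
```

```text
t 11.05 p [0.5773 0.0563 0.062 ] yaw 86.56 zax [ 1.e-04  3.e-04 -1.e+00] f [ 0.27 -0.64 -2.98] w 0.022 intray [0.0011 0.0038]
t 11.1 p [0.5773 0.0559 0.062 ] yaw 86.54 zax [ 0.e+00  2.e-04 -1.e+00] f [-0.04  0.63 -3.  ] w 0.0219 intray [0.0011 0.0035]
```

View pics/scene6.png

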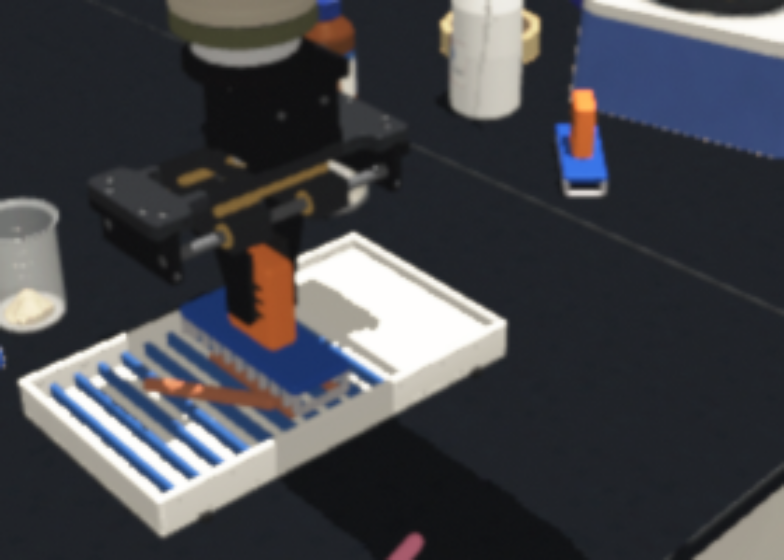

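Emit:
move_arm([
  [0,0.003,0,0],
  [0,0.006,0,0],
  [0,0.009,0,0],
  [0,0.012,0,0],
  [0,0.015,0,0],
  [0,0.018,0,0],
  [0,0.021,0,0],
  [0,0.024,0,0],
  [0,0.027,0,0],
  [0,0.03,0,0],
  [0,0.033,0,0],
  [0,0.036,0,0],
  [0,0.036,0,0],
])

```text
time: 12.4
ee_pos: [0.5794, 0.0922, 0.062]
eef_rot: [0.03, 1.0, 0.0, -0.0]
ft_force: [-0.5, 0.9, -2.9]
width: 0.0218
```

```bash
python3 snap.py 7
```

```text
t 12.4 p [0.5794 0.0922 0.062 ] yaw 86.55 zax [-0.e+00  3.e-04 -1.e+00] f [-0.47  0.88 -2.92] w 0.0218 intray [0.001  0.0398]
t 12.45 p [0.5795 0.0918 0.062 ] yaw 86.54 zax [ 0.e+00  1.e-04 -1.e+00] f [-0.58 -0.73 -0.72] w 0.0214 intray [0.001  0.0394]
```

View pics/scene7.png

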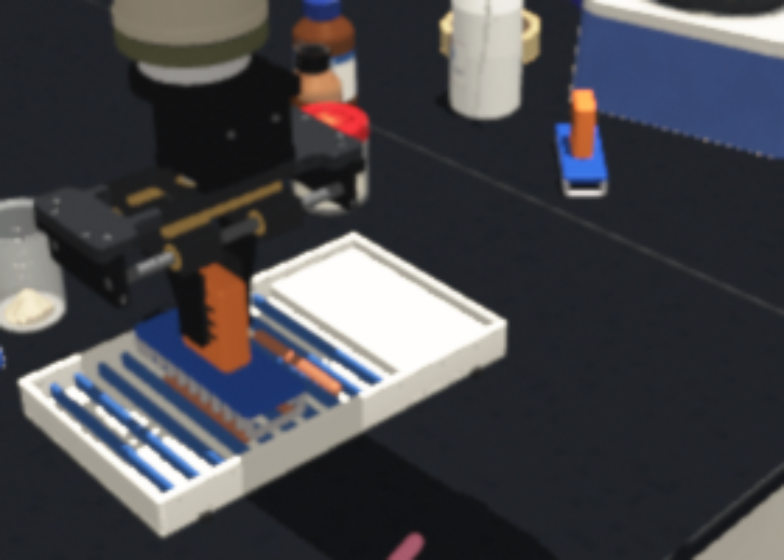

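Emit:
move_arm([
  [0,0.003,0,0],
  [0,0.006,0,0],
  [0,0.009,0,0],
  [0,0.012,0,0],
  [0,0.015,0,0],
  [0,0.018,0,0],
  [0,0.021,0,0],
  [0,0.024,0,0],
  [0,0.027,0,0],
  [0,0.03,0,0],
  [0,0.03,0,0],
])

```text
time: 13.55
ee_pos: [0.5813, 0.1221, 0.062]
eef_rot: [0.03, 1.0, 0.0, 0.0]
ft_force: [-0.0, 0.2, -2.1]
width: 0.0217
```

```bash
python3 snap.py 8
```

```text
t 13.55 p [0.5813 0.1221 0.062 ] yaw 86.55 zax [ 1.e-04  3.e-04 -1.e+00] f [-0.02  0.15 -2.09] w 0.0217 intray [0.001  0.0698]
t 13.6 p [0.5812 0.1217 0.062 ] yaw 86.54 zax [-1.e-04  1.e-04 -1.e+00] f [-0.16 -0.3  -2.5 ] w 0.0222 intray [0.001  0.0694]
```

View pics/scene8.png

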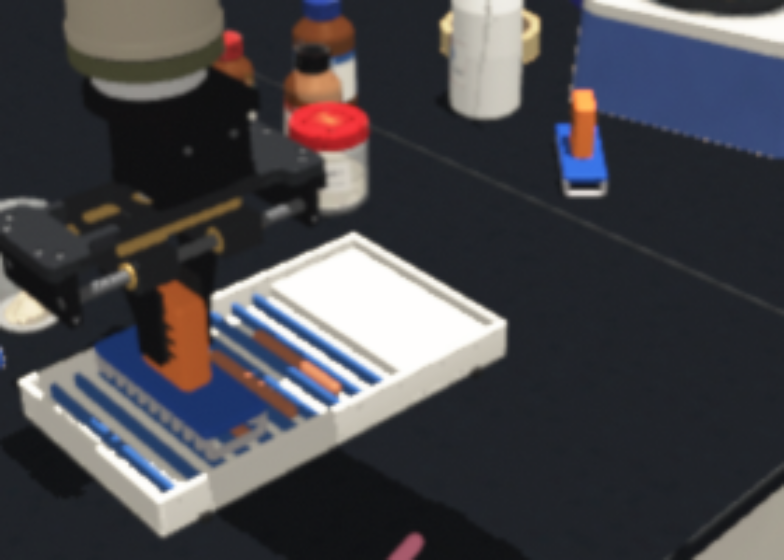

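Emit:
move_arm([
  [0,0.003,0,0],
  [0,0.006,0,0],
  [0,0.009,0,0],
  [0,0.012,0,0],
  [0,0.015,0,0],
  [0,0.018,0,0],
  [0,0.021,0,0],
  [0,0.024,0,0],
  [0,0.027,0,0],
  [0,0.027,0,0],
])

```text
time: 14.6
ee_pos: [0.5829, 0.1491, 0.062]
eef_rot: [0.03, 1.0, 0.0, -0.0]
ft_force: [0.1, 0.2, -2.4]
width: 0.0218
```

```bash
python3 snap.py 9
```

```text
t 14.6 p [0.5829 0.1491 0.062 ] yaw 86.56 zax [-0.e+00  3.e-04 -1.e+00] f [ 0.09  0.16 -2.38] w 0.0218 intray [0.001  0.0968]
t 14.65 p [0.5829 0.1487 0.062 ] yaw 86.54 zax [-1.e-04  1.e-04 -1.e+00] f [ 0.36 -0.58 -2.58] w 0.0218 intray [0.001  0.0964]
```

View pics/scene9.png

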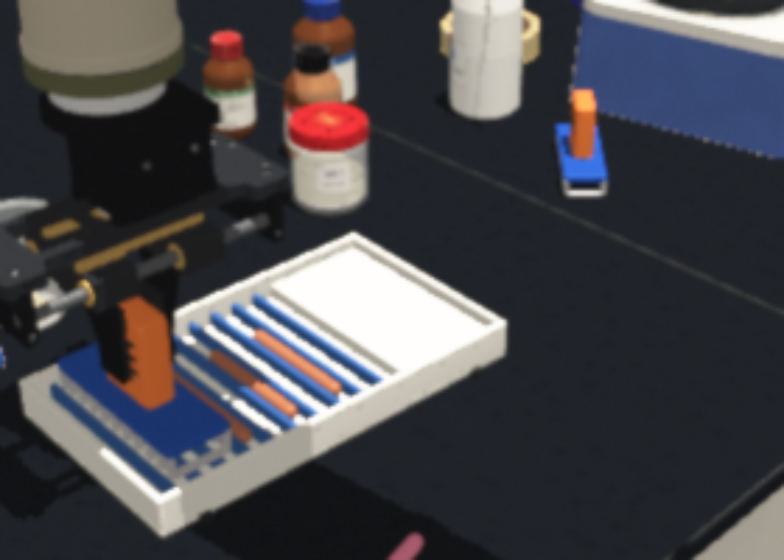

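All three rods now lie in grooves, at (300,360), (255,385) and (215,405). I'll lift the rake and check.

Emit:
move_arm([
  [0,0,-0.005,0],
  [0,0,-0.015,0],
  [0,0,-0.03,0],
  [0,0,-0.05,0],
  [0,0,-0.07,0],
  [0,0,-0.085,0],
  [0,-0.02,-0.09,0],
  [0,-0.05,-0.09,0],
  [0,-0.085,-0.09,0],
  [0,-0.12,-0.09,0],
  [0,-0.155,-0.09,0],
  [0,-0.185,-0.09,0],
  [0,-0.2,-0.09,0],
  [0,-0.2,-0.09,0],
])

```text
time: 16.05
ee_pos: [0.5702, -0.0543, 0.1524]
eef_rot: [0.033, 0.999, -0.0, 0.0]
ft_force: [0.2, -0.1, -2.2]
width: 0.0216
```

```bash
python3 snap.py 10; python3 - <<'E'
from go import *
print(delta(.513,-.2155,.13,104.4))
E
```

```text
t 16.05 p [ 0.5702 -0.0543  0.1524] yaw 86.27 zax [ 2.e-04 -5.e-04 -1.e+00] f [ 0.24 -0.06 -2.18] w 0.0216 intray [ 0.0008 -0.107 ]
t 16.1 p [ 0.5706 -0.0519  0.1522] yaw 86.42 zax [ 0.e+00  4.e-04 -1.e+00] f [-0.07  1.7  -3.25] w 0.022 intray [ 0.001  -0.1045]
(array([ 0.0472, -0.1669,  0.0221]), np.float64(-0.3139))
```

View pics/scene10.png

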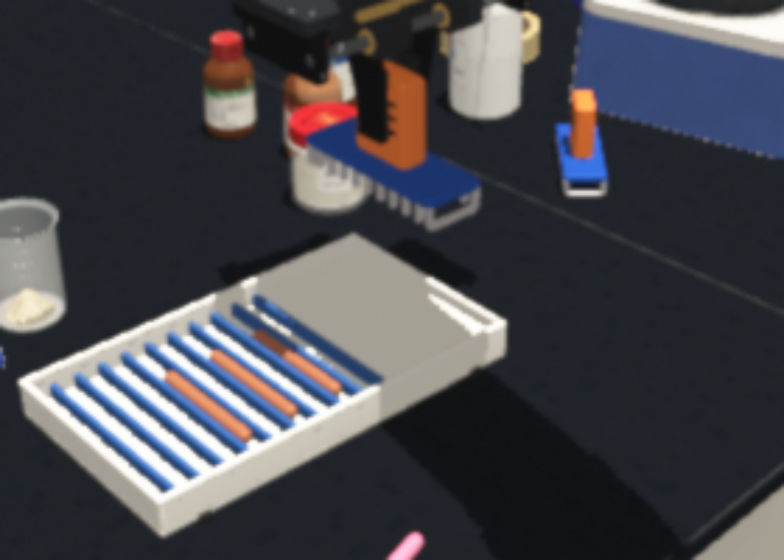

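Emit:
move_arm([
  [0.007,-0.025,0.003,-0.05],
  [0.014,-0.05,0.006,-0.1],
  [0.021,-0.075,0.009,-0.15],
  [0.028,-0.1,0.012,-0.2],
  [0.035,-0.125,0.016,-0.25],
  [0.042,-0.148,0.019,-0.29],
  [0.047,-0.165,0.022,-0.314],
  [0.047,-0.165,0.022,-0.314],
  [0.047,-0.165,0.022,-0.314],
  [0.047,-0.165,0.022,-0.314],
])

```text
time: 17.1
ee_pos: [0.5148, -0.2111, 0.13]
eef_rot: [-0.127, 0.992, 0.0, 0.0]
ft_force: [0.6, 0.6, -1.6]
width: 0.0215
```

```bash
python3 - <<'E'
from go import *
show();print(delta(.513,-.2155,.0435,104.4))
E
```

```text
t 17.1 p [ 0.5148 -0.2111  0.13  ] yaw 104.64 zax [ 3.e-04  7.e-04 -1.e+00] f [ 0.58  0.59 -1.56] w 0.0215 intray [-0.045  -0.2668]
(array([ 0.0029, -0.0039,  0.0865]), np.float64(0.0042))
```

Emit:
move_arm([
  [0.001,-0.002,0.015,0],
  [0.002,-0.003,0.035,0],
  [0.002,-0.003,0.055,0],
  [0.002,-0.003,0.07,0],
  [0.002,-0.003,0.078,0],
  [0.002,-0.003,0.082,0],
  [0.002,-0.003,0.0845,0],
  [0.002,-0.003,0.086,0],
  [0.002,-0.003,0.086,0],
  [0.002,-0.003,0.086,0],
  [0.002,-0.003,0.086,0],
])

```text
time: 18.2
ee_pos: [0.5129, -0.2165, 0.0444]
eef_rot: [-0.126, 0.992, -0.0, 0.0]
ft_force: [-0.3, -0.6, -3.4]
width: 0.0216
```

```bash
python3 snap.py 11
```

```text
t 18.2 p [ 0.5129 -0.2165  0.0444] yaw 104.51 zax [ 7.e-04  1.e-04 -1.e+00] f [-0.27 -0.62 -3.43] w 0.0216 intray [-0.0466 -0.2724]
t 18.25 p [ 0.5128 -0.2165  0.0443] yaw 104.51 zax [ 5.e-04  1.e-04 -1.e+00] f [ 0.21 -0.6  -3.34] w 0.0222 intray [-0.0466 -0.2723]
```

View pics/scene11.png

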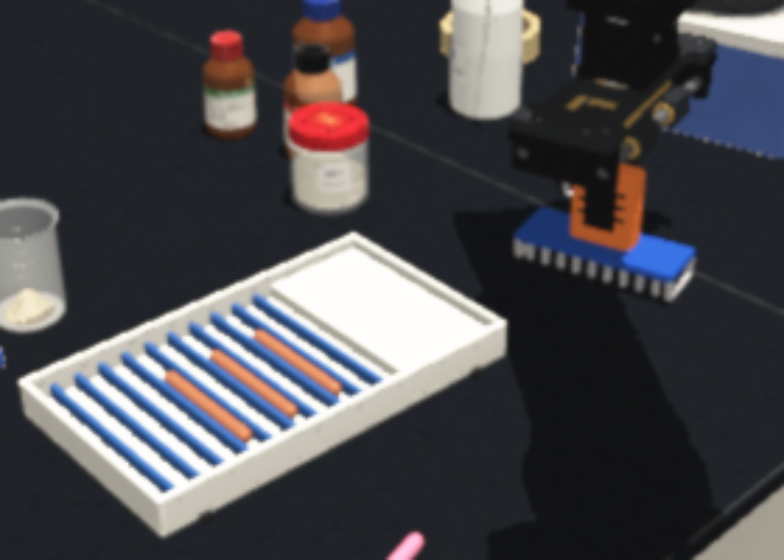

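Still about 1 mm up. I'll lower it until it just touches, release and retract.

Emit:
move_arm([
  [0,0,0.0005,0],
  [0,0,0.001,0],
  [0,0,0.001,0],
  [0,0,0.001,0],
])

```text
time: 18.65
ee_pos: [0.5128, -0.2165, 0.0434]
eef_rot: [-0.126, 0.992, 0.0, 0.0]
ft_force: [-2.6, 0.3, 4.7]
width: 0.022
```

Emit:
move_arm([
  [0,0,0,0],
  [0,0,0,0],
  [0,0,0,0],
  [0,0,0,0],
  [0,0,0,0],
  [0,0,0,0],
  [0,0,0,0],
  [0,0,0,0],
], claw=1)

```text
time: 19.45
ee_pos: [0.5126, -0.2165, 0.043]
eef_rot: [-0.126, 0.992, 0.0, 0.0]
ft_force: [-0.4, 0.3, 0.6]
width: 0.078
```

Emit:
move_arm([
  [0,0,-0.01,0],
  [0,0,-0.03,0],
  [0,0,-0.06,0],
  [0,0,-0.1,0],
  [0,0,-0.14,0],
  [0,0,-0.17,0],
  [0,0,-0.17,0],
  [0,-0.04,-0.17,0],
  [0,-0.08,-0.17,0],
  [0,-0.12,-0.17,0],
  [0,-0.15,-0.17,0],
  [0,-0.15,-0.17,0],
  [0,-0.15,-0.17,0],
  [0,-0.15,-0.17,0],
])

```text
time: 20.85
ee_pos: [0.5504, -0.3606, 0.2129]
eef_rot: [-0.127, 0.992, 0.0, 0.0]
ft_force: [0.6, -0.7, -0.2]
width: 0.0871
```

```bash
python3 - <<'E'
from go import *
from bench import imaging
import cv2,numpy as np
show()
from h import *
for n in("scene","top"):
    p,d=imaging.camera(n);np.savez(f"{n}12.npz",p=p,d=d,**imaging.get_calibration(n));cv2.imwrite(f'pics/{n}12.png',cv2.resize(p[150:350,170:450],(784,560))[:,:,::-1])
    c=load(n,12);H=hsv(c).astype(int);h,s,v=H[...,0],H[...,1],H[...,2]
    for b,st,ce in blobs((h>3)&(h<16)&(s>80)&(s<200)&(v>90),40):
        if 220<ce[0]<310 and 220<ce[1]<310:
            X=plane(c,np.argwhere(b)[:,::-1],.016);R=cv2.minAreaRect(X[:,:2].astype(np.float32));P=cloud(c,b)
            print(n,'rod',intray(R[0]).round(4),np.round(R[1],4),round(R[2],1),'z',np.median(P[:,2]).round(4))
    for b,st,ce in blobs((h>98)&(h<120)&(s>120)&(v>60),200):
        if 380<ce[0]<405 and 230<ce[1]<280:
            P=cloud(c,b);Q=P[(P[:,2]>.015)&(P[:,2]<.035)];print(n,'head z',np.median(Q[:,2]),cv2.minAreaRect(Q[:,:2].astype(np.float32)))
E
```

```text
t 20.85 p [ 0.5504 -0.3606  0.2129] yaw 104.57 zax [-1.e-04  9.e-04 -1.e+00] f [ 0.57 -0.65 -0.19] w 0.0871 intray [-4.000e-04 -4.138e-01]
scene rod [-0.0071 -0.0165] [0.0088 0.0913] 86.6 z 0.0167
scene rod [-0.0071  0.0195] [0.0091 0.0908] 86.7 z 0.0168
scene rod [-0.0083  0.0557] [0.0094 0.0924] 86.6 z 0.0169
scene head z 0.02515611247767439 ((0.5126786828041077, -0.21395602822303772), (0.12438516318798065, 0.0493660569190979), 14.3533296585083)
top rod [-0.0044  0.0544] [0.0088 0.0855] 86.7 z 0.0157
top rod [-0.0044  0.0181] [0.0081 0.0854] 87.4 z 0.0157
top rod [-0.0045 -0.018 ] [0.0077 0.0853] 87.0 z 0.0158
top head z 0.023394915507488713 ((0.513278067111969, -0.21670520305633545), (0.12616509199142456, 0.04681640863418579), 14.697282791137695)
```

View pics/scene12.png

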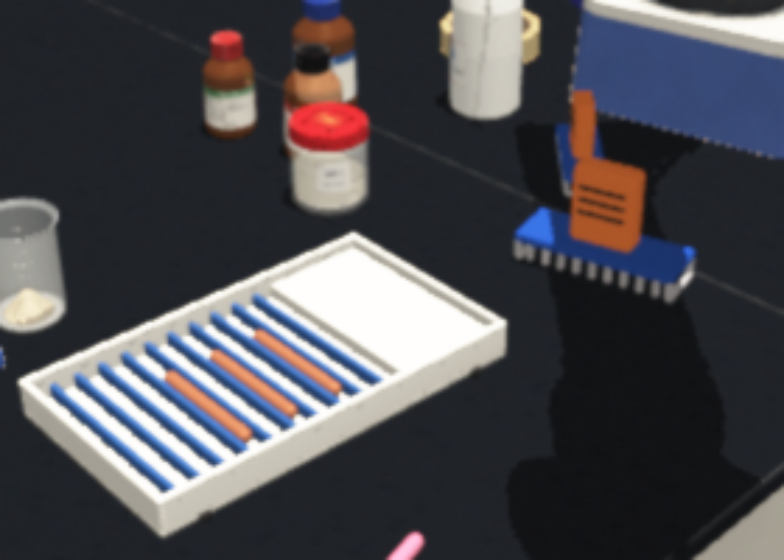

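View pics/top12.png

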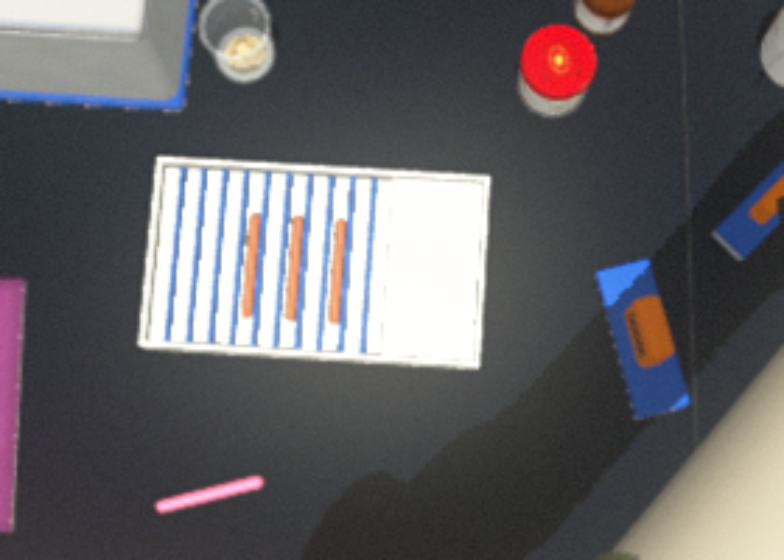

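The rods lie parallel in the grooves at tray y = -16, 20 and 56 mm. The rake stands free on the bench, and the jar and beaker haven't moved.

```bash
python3 -c "
from bench import r
print(r.close_job())"
```

```text
the job is handed in; nothing more can be done
None
```

I combed the tray once with the large rake, and all three copper rods dropped into grooves. I then stood the rake upright on the bench where it had started, let go, moved the arm clear and handed the job in at about 21 s of the 64 s allowed.

- **Rods:** both cameras put them in the grooves at tray y ≈ -16, 20 and 56 mm, within about 1° of the groove direction. Their visible tops read 16–17 mm above the bench, which fits seated rods. The two views differ by 1–2 mm in y and by up to 4 mm along the rods.
- **Rake:** it stands free, with the top of its head at 23–25 mm; the text gives 25 mm. I judged that it is upright from the pictures and that height only.
- **Forces:** every wrist-force reading stayed below about 6 N, though I only sampled at the end of each move. No rod caught. The fingertips stayed about 34 mm above the rod tops while combing.
- **Jar and beaker:** they look unmoved in the last pictures; I did not re-measure them.
- **Check that failed:** when I checked how the held rake was turned just before setting it down in the tray, the top view was blocked by the arm. The scene view's angle was about 3° off, which I put down to depth noise. The next picture showed the rake lined up with the tray.

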